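# Wind the sample-board press down by one turn

## Robot

A 6-joint arm with a two-finger parallel gripper is mounted at the origin on the work surface. World frame = base frame: x ahead of the robot, y to its left, z up, the work surface at z = 0. Lengths are in mm, angles in rad, forces in N, time in s.
With the tool pointing down it reaches from about 300 to 775 mm from the base axis. Payload 14.6 kg.
Tool frame: the origin (TCP) lies between the finger pads; the fingertips stand 19 mm ahead of it and the grasp point (between the pads) is the TCP (manip.tcp_to_tips is the distance from the TCP to the fingertips, in mm); x points along the fingers, z is the direction in which the jaws open and shut, and the axes are right-handed (so a half turn about x gives the same grasp; the last joint's range is limited). The gripper opens to 94 mm and grips with 3 to 60 N. Pads are 16 mm wide; open, the fingers measure 119 mm over their backs; the gripper's body (75 mm by 177 mm) begins 78 mm behind the grasp point.
Start: joints at [1.127, 0.3, 1.521, -0, 1.321, -0.067], TCP at [202.367, 511.407, 224.446] pointing down, gripper open.
Joint ranges: [-3.03, 3.03], [-0.79, 2.21], [0.23, 2.52], [-1.04, 4.18], [0, 3.07], [-2.55, 2.55]. Speed limits (rad/s): [2.22, 2.22, 2.57, 3.14, 3.14, 3.14].

## Interface

Orientations are given as [roll, pitch, yaw] about the fixed x, y, z axes, in that order (R = Rz(yaw) Ry(pitch) Rx(roll)).
In Python, from cell import manip gives the robot as it stands.
- The arm moves only by the tool jog_arm, never from a script. Its argument "moves" is a list that holds one entry, the list of rows, each a list of 6 numbers: the shift along the world's x, y, z in mm, then the turn, a rotation vector about the world's x, y, z in degrees. In form: [[[dx, dy, dz, wx, wy, wz], ...]]. A call has 1 to 5 rows; each row shifts and turns the pose as measured when the row begins; what a row does not reach is not made up. A row lasts 1/10 s, in which the tool goes at most 50 mm and 8.59 degrees, less where a joint would pass 70% of its speed; a pose out of reach is approached as far as the arm can. A call is refused whole if a number of a shift passes 50 or a number of a turn 8.59, either way. A call with a gripper value outside its range is refused whole. "gripper" is the opening, from -1 (shut) to 1 (fully open), set as the call begins (left out, the last holds). The fingers move at their own pace and stop on an object; "squeeze" is the grip in N (left out, the last holds). Time passes only in rows, so rows that do not move let the fingers close. It gives the time, the measured TCP pose, the force and the opening at its end, in the units of the state.
- manip.read_state(): the state, without advancing time (a new reading comes with each control period).
- manip.camera(name): name is "side" or "top"; returns (picture, depth): 480x640x3 uint8, blue, green, red; 480x640 float32, mm along the optical axis (not along the pixel's ray), 0 where there is no reading.
- manip.camera_params(name): a dict with "fx", "fy", "cx", "cy" (pixels), "rvec" (rotation vector, rad) and "tvec" (3), from world to camera coordinates, as OpenCV has them. Camera axes: x right, y down, z forward; pixel columns grow to the right and rows downward; lengths in mm; the calibration is good to about 2 mm. A picture is of the moment at which its call begins. camera_params takes no time and is no camera call.
- manip.sign_off(): hands the job in, once; it reports no verdict.
The state is a dict: "clock": time; "joints": joint angles; "qd": joint speeds; "effort": joint torques, N m; "eef_pos": TCP position; "eef_rot": TCP orientation; "wrist_force": force on the tool from outside, world axes, zero at the start; "moment": the same for the moment, N m; "finger_gap": finger opening in mm.
Only numpy, scipy, OpenCV 4.12 (cv2) and the standard library are available. Lean on these libraries where they do the work, as an engineer would, in place of code of your own. Each camera call takes 0.05 s, during which the arm holds its last target. There are 200 camera calls.

## Task

Lower the press plate by exactly one turn: with the fingertips, push the upright handle of the hand wheel gently round clockwise, seen from above, through one full turn, so that it stands again where it started, then move clear of it. Only push the handle: do not grip it or pull it up, and leave the things lying about the press alone.

Things in the scene. Friction and masses are not known exactly. Their poses are not given: they have to be found in the camera images.
- press: Bolted-down bench press for sample boards: grey base 260 x 300 x 30 mm, two columns, grey cross-bar (290 mm long, its top at 145 mm) and, level on top, a dark steel hand wheel: rim 186 mm over all, three spokes, rim and spokes 161 to 177 mm above the table, hub 44 mm across, top at 191 mm. Origin: on the table, on the wheel's upright axis; x across the cross-bar, y along it, z up.
- wheel (a joint): Hand wheel's angle about its upright axis, rad; grows clockwise seen from above; a full turn is 6.283. Starts anywhere from -1.5 to 1.5 (note it), stops at -1.75 and 10, stays where left; 3 to 4 N of push at the handle turns it. The wheel keeps its height; the plate below sinks 8 mm a turn and does not reach the board.
- handle: The wheel's only handle: upright pale wooden grip, round, 22 mm across, 60 mm tall, over one spoke 70 mm from the wheel's axis. Origin: centre of its foot, 178 mm above the table (top at 238 mm); z up. Turns with the wheel. It is spring-loaded and slides up its pin if pulled with more than about 10 N, which must not happen.
- jar: Bystander, loose, standing or lying on the table: closed white-capped filler jar, 66 mm across, 95 mm tall. Origin: on its underside, z up. Leave it alone.
- sanding_block: Bystander, loose, standing or lying on the table: cork sanding block, 70 x 120 x 40 mm. Origin: on its underside, z up. Leave it alone.
- tape_roll: Bystander, loose, standing or lying on the table: roll of paper tape lying flat, 100 mm across, 30 mm tall. Origin: on its underside, z up. Leave it alone.
- filling_knife: Bystander, loose, standing or lying on the table: filling knife lying flat. Origin: on its underside, z up. Leave it alone.
- brush: Bystander, loose, standing or lying on the table: paint brush lying flat. Origin: on its underside, z up. Leave it alone.
- tin: Bystander, loose, standing or lying on the table: small closed tin, 80 mm across, 100 mm tall. Origin: on its underside, z up. Leave it alone.
- beaker: Bystander, loose, standing or lying on the table: open plastic mixing beaker, 84 mm across, 100 mm tall. Origin: on its underside, z up. Leave it alone.

How it is judged:
By the outcome, as a careful person would: the job done as asked, in the order asked, and still so for the second after the job is handed in, with the robot touching nothing.
It also fails if it takes over 58 s, if anything falls off the work surface, if the arm or the gripper's body presses on something with over 40 N, if the wrist force passes 120 N, or if a joint passes its speed limit or range.

## Working session

There is one attempt and no reset: what is moved stays moved. The work goes in short steps, Python scripts to look and compute and a tool call to move; the robot and the scene stay as the last step left them, time stands still between calls to the robot, and variables do not carry over. Pictures are saved under pics/ and viewed, about 8 in all and at most 12, crops included, and the job is handed in when it is done.

Besides the shell and the picture viewer there is one more tool, called after "Call:" as a command line: name --argument value ..., lists and objects as JSON in quotes. jog_arm: Moves the arm, as the interface text tells. Its arguments: {"type":"object","properties":{"moves":{"type":"array","items":{"type":"array","items":{"type":"array","items":{"type":"number"}}}},"gripper":{"type":"number"},"squeeze":{"type":"number"}},"required":["moves"]}

```bash
mkdir -p pics; cat > h.py <<'E'
from cell import manip
import numpy as np, cv2
def P(n):
    p=manip.camera_params(n); K=np.array([[p['fx'],0,p['cx']],[0,p['fy'],p['cy']],[0,0,1.]])
    R=cv2.Rodrigues(np.array(p['rvec'],float))[0]; return K,R,np.array(p['tvec'],float).ravel()
def world(n,u,v,d):
    K,R,t=P(n); return R.T@(np.linalg.inv(K)@[u,v,1]*d-t)
def atz(n,u,v,z):
    K,R,t=P(n); c=-R.T@t; r=R.T@np.linalg.inv(K)@[u,v,1]; return c+r*(z-c[2])/r[2]
def cloud(n,D):
    K,R,t=P(n); v,u=np.mgrid[:480,:640]; X=np.stack([(u-K[0,2])/K[0,0]*D,(v-K[1,2])/K[1,1]*D,D],-1)
    return (X-t)@R
E
python3 - <<'E'
from h import *
for n in('top','side'):
    a,d=manip.camera(n); cv2.imwrite(f'pics/{n}0.png',a); np.save(f'{n}0.npy',d)
    K,R,t=P(n); print(n,-R.T@t,R[2])
    W=cloud(n,d); 
    m=(d>0)&(W[...,2]>228)&(W[...,2]<244); print(m.sum())
    c,l,s,ce=cv2.connectedComponentsWithStats(m.astype(np.uint8))
    for i in range(1,c):
        if s[i,4]>15: print(s[i],W[l==i].mean(0).round(1))
print(manip.read_state())
E
```

```text
top [ 245.44700123  -12.58708468 1722.0682843 ] [ 0.20167687 -0.0014867  -0.97945098]
3305
[  86  161   73   71 3121] [698.2 575.7 235.8]
[264 203   6   7  33] [651.3 146.5 236.5]
[306 388  15  29  49] [ 94.4  26.1 237.8]
side [ -42.43326315 -673.54083752  953.82219867] [ 0.48836443  0.55906201 -0.6700372 ]
4382
[193   0  28   6  71] [1492.6 2081.9  235. ]
[ 334    0  306   86 1111] [2118.3  508.6  236. ]
[  0   8 194  44 683] [ 773.2 1975.3  236. ]
[ 204  115   65   33 1226] [687.5 557.2 236.5]
[304 183   7   7  40] [650.3 145.2 236.6]
[ 97 200   9   7  43] [183.3 456.1 235.2]
[   0  313  166   88 1180] [-46.7 -49.1 236.2]
{'clock': 0.1, 'joints': array([ 1.12737852e+00,  3.00393473e-01,  1.52151686e+00, -1.61905222e-05,
        1.32072152e+00, -6.66081680e-02]), 'qd': array([-0.000308  ,  0.00076572, -0.00190621, -0.00052852, -0.00162561,
        0.00142039]), 'effort': array([ 1.66052650e-03, -5.32642329e+01, -3.53283691e+01,  7.10249855e-02,
        2.34128174e-02, -6.32627894e-05]), 'eef_pos': array([202.29113591, 511.20929297, 223.95607472]), 'eef_rot': array([ 3.0900745 ,  1.56975701, -1.99912011]), 'wrist_force': array([-0.2371349 , -0.12425037, -0.31853468]), 'moment': array([ 0.02121461, -0.02599483,  0.01040054]), 'finger_gap': 94.09489596212427}
```

View pics/top0.png

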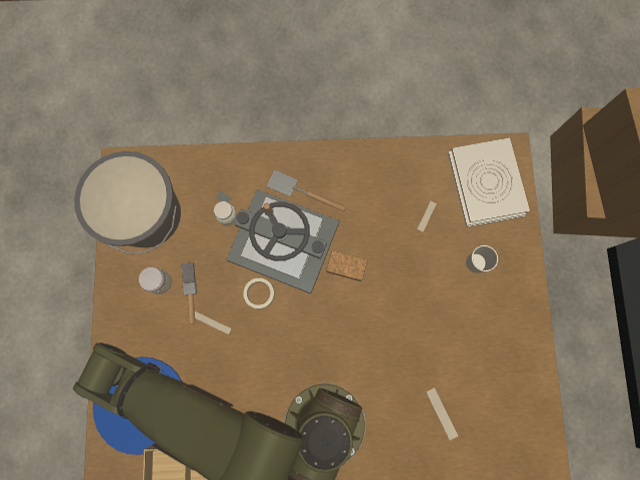

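View pics/side0.png

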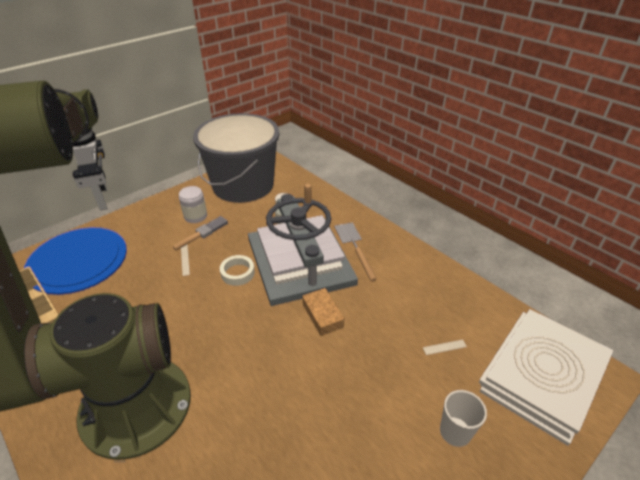

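```bash
python3 - <<'E'
from h import *
from scipy.spatial.transform import Rotation as Ro
from scipy.optimize import least_squares
for n in('top','side'):
    d=np.load(n+'0.npy'); W=cloud(n,d)
    z=W[...,2]; m=(d>0)&(z>171)&(z<183)&(np.hypot(W[...,0]-610,W[...,1]-110)<130)
    p=W[m]
    f=lambda q:np.hypot(p[:,0]-q[0],p[:,1]-q[1])-85
    r=least_squares(f,[610,110],loss='cauchy',f_scale=3); print(n,m.sum(),r.x.round(1),np.median(p[:,2]))
    m2=(d>0)&(z>186)&(z<196)&(np.hypot(W[...,0]-r.x[0],W[...,1]-r.x[1])<30)
    print('hub',m2.sum(),W[m2].mean(0).round(1))
    m3=(d>0)&(z>233)&(z<244)&(np.hypot(W[...,0]-r.x[0],W[...,1]-r.x[1])<100)
    h=np.median(W[m3],0);e=h[:2]-r.x; print('handle',h,np.hypot(*e),np.degrees(np.arctan2(e[1],e[0])))
R=Ro.from_euler('xyz',manip.read_state()['eef_rot']).as_matrix(); print(R.round(3))
a=cv2.imread('pics/top0.png')[170:310,200:380]; b=cv2.imread('pics/side0.png')[170:310,230:390]
cv2.imwrite('pics/c.png',np.hstack([cv2.resize(a,(450,350),interpolation=3),cv2.resize(b,(350,350))]))
E
```

```text
top 1004 [589.7 115.6] 176.14465305276346
hub 141 [590.1 115.8 191.1]
handle [652.91312757 146.18864188 237.44268148] 70.26473048971955 25.838204357267973
side 1074 [588.  112.6] 177.84603081759488
hub 132 [588.3 112.9 192.6]
handle [649.92795359 145.47559742 238.26535518] 70.12247674900664 27.995584844421227
[[-0.    -0.93   0.368]
 [-0.001  0.368  0.93 ]
 [-1.     0.    -0.001]]
```

View pics/c.png

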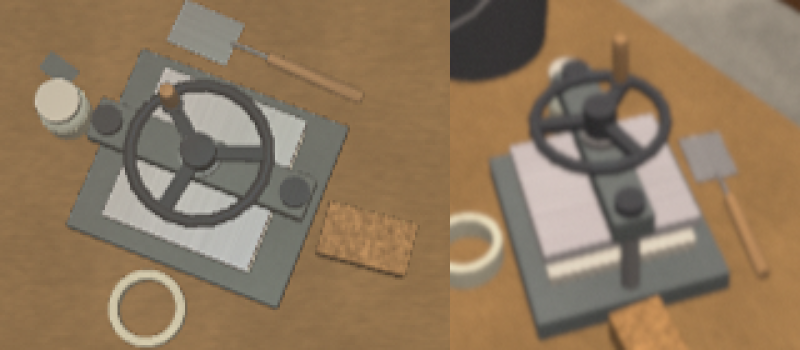

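Axis is at about (589,114), with the handle at (651.5,146), a bearing of about 27°. My plan is to shut the jaws, keep the jaw axis tangential, and push from the counter-clockwise side.

Call:
jog_arm --moves '[[[36,-27,10,0,0,8],[36,-27,10,0,0,8],[36,-27,10,0,0,8],[36,-27,10,0,0,8],[36,-27,10,0,0,8]]]' --gripper -1 --squeeze 5

```text
clock: 0.6
eef_pos: [377.1, 377.8, 270.8]
eef_rot: [2.586, 1.564, -1.801]
wrist_force: [0.6, 0.6, 0.1]
finger_gap: 57.9
```

Call:
jog_arm --moves '[[[36,-27,0,0,0,8],[36,-27,0,0,0,0],[36,-27,0,0,0,0],[36,-27,0,0,0,0],[36,-27,0,0,0,0]]]'

```text
clock: 1.1
eef_pos: [561.8, 237.2, 271.5]
eef_rot: [2.613, 1.565, -1.629]
wrist_force: [0.7, 0.3, 0.9]
finger_gap: 17.6
```

```bash
cat > plan.py <<'E'
from h import *
from scipy.spatial.transform import Rotation as Ro
C=np.array([589.,114.])
def pose(off=24):
    s=manip.read_state(); R=Ro.from_euler('xyz',s['eef_rot']).as_matrix(); p=s['eef_pos']; e=p[:2]-C
    jaw=np.degrees(np.arctan2(R[1,2],R[0,2])); b=np.degrees(np.arctan2(e[1],e[0]))
    tilt=np.degrees(np.cross(R[:,0],[0,0,-1]))[:2]
    print('t',round(s['clock'],2),'p',p.round(1),'r',np.hypot(*e).round(1),'bear',b.round(1),'jaw',jaw.round(1),'tiltfix',tilt.round(1),'j6',np.degrees(s['joints'][5]).round(0),'F',s['wrist_force'].round(1),'gap',round(s['finger_gap'],1),
     'phi if touching',(b-np.degrees(np.arctan2(off,70))).round(1))
    return p,jaw,tilt
def arc(phi0,step=6,n=5,off=24,z=215):
    "rows to handle bearings phi0-step.. with jaw = phi+90 (mod 180)"
    p,jaw,tilt=pose(off); pp=p.copy(); j=jaw
    for k in range(1,n+1):
        f=np.radians(phi0-step*k); q=np.r_[C+70*np.array([np.cos(f),np.sin(f)])+off*np.array([-np.sin(f),np.cos(f)]),z]
        w=(np.degrees(f)+90-j+90)%180-90; w=np.clip(w,-8.5,8.5); j+=w
        print(list((q-pp).round(0)),round(w,1)); pp=q
E
python3 -c "from plan import *;pose()"
```

```text
t 1.1 p [561.8 237.2 271.5] r 126.2 bear 102.5 jaw 116.9 tiltfix [ 0.3 -0. ] j6 -97.0 F [0.7 0.3 0.9] gap 17.6 phi if touching 83.5
```

Call:
jog_arm --moves '[[[36,-27,0,0,0,0],[35,-28,0,0,0,0],[0,0,0,0,0,0],[0,0,0,0,0,0]]]'

```text
clock: 1.5
eef_pos: [638.1, 174.9, 268.0]
eef_rot: [2.092, 1.562, -2.156]
wrist_force: [-1.3, -0.4, 1.2]
finger_gap: 0.3
```

```bash
python3 -c "from plan import *;pose()"
```

```text
t 1.5 p [638.1 174.9 268. ] r 78.2 bear 51.1 jaw 116.6 tiltfix [ 0.4 -0.3] j6 -104.0 F [-1.3 -0.4  1.2] gap 0.3 phi if touching 32.2
```

Call:
jog_arm --moves '[[[-5,9,-10,0,0,0],[0,0,-20,0,0,0],[0,0,-20,0,0,0],[0,0,0,0,0,0]]]'

```text
clock: 1.9
eef_pos: [628.8, 189.2, 215.0]
eef_rot: [1.976, 1.562, -2.268]
wrist_force: [0.2, -0.4, -0.3]
finger_gap: 1.0
```

```bash
python3 - <<'E'
from plan import *
a,d=manip.camera('side'); b,_=manip.camera('top')
cv2.imwrite('pics/c1.png',np.hstack([cv2.resize(b[170:310,200:360],(400,350),interpolation=3),cv2.resize(a[120:260,230:390],(400,350),interpolation=3)]))
arc(27,0,1,27)
E
```

```text
t 2.0 p [630.  189.1 218.3] r 85.6 bear 61.3 jaw 116.9 tiltfix [ 0.3 -0.1] j6 -103.0 F [ 0.3 -0.5 -0.1] gap 0.6 phi if touching 40.2
[np.float64(9.0), np.float64(-19.0), np.float64(-3.0)] 0.1
```

View pics/c1.png

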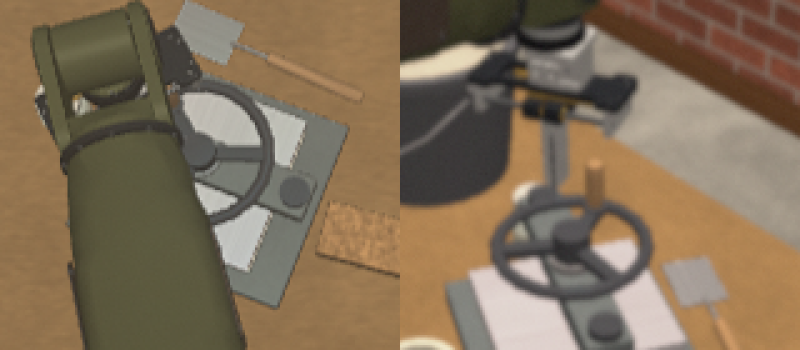

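The shut fingers are down at right panel pixel (555,190), behind the handle at (595,185), and nothing touches. Next I close in gently.

Call:
jog_arm --moves '[[[5,-10,-3,0,0,0],[3,-6,0,0,0,0],[1,-3,0,0,0,0],[2,-3,0,0,0,0],[0,0,0,0,0,0]]]'

```text
clock: 2.5
eef_pos: [642.2, 166.1, 218.5]
eef_rot: [-3.008, 1.566, -0.968]
wrist_force: [-1.0, -1.0, -0.1]
finger_gap: 0.4
```

```bash
python3 -c "
from plan import *
arc(27,6,5,24)"
```

```text
t 2.5 p [642.2 166.1 218.5] r 74.5 bear 44.4 jaw 116.9 tiltfix [0.2 0.2] j6 -105.0 F [-1.  -1.  -0.1] gap 0.4 phi if touching 25.5
[np.float64(4.0), np.float64(-5.0), np.float64(-3.0)] -5.9
[np.float64(5.0), np.float64(-6.0), np.float64(0.0)] -6.0
[np.float64(4.0), np.float64(-7.0), np.float64(0.0)] -6.0
[np.float64(3.0), np.float64(-7.0), np.float64(0.0)] -6.0
[np.float64(3.0), np.float64(-7.0), np.float64(0.0)] -6.0
```

Call:
jog_arm --moves '[[[4,-5,0,0,0,-6],[5,-6,0,0,0,-6],[4,-7,0,0,0,-6],[3,-7,0,0,0,-6],[3,-7,0,0,0,-6]]]'

```text
clock: 3.0
eef_pos: [660.7, 135.9, 218.6]
eef_rot: [2.514, 1.569, -2.268]
wrist_force: [-3.0, 3.9, -0.3]
finger_gap: 0.6
```

```bash
python3 - <<'E'
from plan import *
for n in('side','top'):
    a,d=manip.camera(n); W=cloud(n,d)
    r=np.hypot(W[...,0]-C[0],W[...,1]-C[1]); m=(d>0)&(W[...,2]>222)&(W[...,2]<241)&(r>45)&(r<90)
    hsv=cv2.cvtColor(a,cv2.COLOR_BGR2HSV); m&=(hsv[...,1]>100)&(hsv[...,0]<18)
    h=W[m]; print(n,m.sum(), h.mean(0).round(1) if len(h) else '', np.degrees(np.arctan2(*(h.mean(0)[:2]-C)[::-1])) if len(h) else '')
cv2.imwrite('pics/c2.png',cv2.resize(manip.camera('side')[0][120:260,230:390],(480,420),interpolation=3))
arc(-3,6,5,23,218)
E
```

```text
side 46 [657.  107.2 232.3] -5.707357239378264
top 0  
t 3.15 p [660.9 135.4 218.7] r 75.1 bear 16.6 jaw 86.3 tiltfix [ 0.1 -0. ] j6 -78.0 F [-0.5 -0.  -0. ] gap 0.6 phi if touching -1.6
[np.float64(1.0), np.float64(-10.0), np.float64(-1.0)] -5.3
[np.float64(1.0), np.float64(-8.0), np.float64(0.0)] -6.0
[np.float64(0.0), np.float64(-8.0), np.float64(0.0)] -6.0
[np.float64(-1.0), np.float64(-8.0), np.float64(0.0)] -6.0
[np.float64(-2.0), np.float64(-8.0), np.float64(0.0)] -6.0
```

View pics/c2.png

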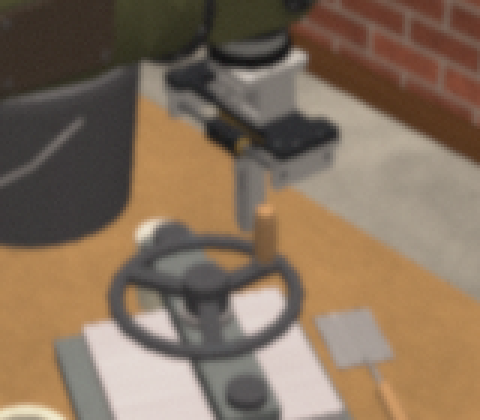

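Pushing works: the picture shows the handle at (265,235), moved round, with the fingers just behind it at (250,190). I'll continue.

```bash
python3 -c "
from plan import *
arc(-1.6,6,10,24,218)"
```

```text
t 3.15 p [660.9 135.4 218.7] r 75.1 bear 16.6 jaw 86.3 tiltfix [ 0.1 -0. ] j6 -78.0 F [-0.5 -0.  -0. ] gap 0.6 phi if touching -2.3
[np.float64(1.0), np.float64(-7.0), np.float64(-1.0)] -3.9
[np.float64(1.0), np.float64(-8.0), np.float64(0.0)] -6.0
[np.float64(0.0), np.float64(-8.0), np.float64(0.0)] -6.0
[np.float64(-0.0), np.float64(-8.0), np.float64(0.0)] -6.0
[np.float64(-1.0), np.float64(-8.0), np.float64(0.0)] -6.0
[np.float64(-2.0), np.float64(-7.0), np.float64(0.0)] -6.0
[np.float64(-3.0), np.float64(-7.0), np.float64(0.0)] -6.0
[np.float64(-4.0), np.float64(-7.0), np.float64(0.0)] -6.0
[np.float64(-4.0), np.float64(-6.0), np.float64(0.0)] -6.0
[np.float64(-5.0), np.float64(-6.0), np.float64(0.0)] -6.0
```

Call:
jog_arm --moves '[[[1,-7,0,0,0,-4],[1,-8,0,0,0,-6],[0,-8,0,0,0,-6],[0,-8,0,0,0,-6],[-1,-8,0,0,0,-6]]]'

```text
clock: 3.65
eef_pos: [661.7, 100.1, 218.8]
eef_rot: [-0.463, 1.569, 0.561]
wrist_force: [-1.1, 3.6, 1.0]
finger_gap: 0.6
```

Call:
jog_arm --moves '[[[-2,-7,0,0,0,-6],[-3,-7,0,0,0,-6],[-4,-7,0,0,0,-6],[-4,-6,0,0,0,-6],[-5,-6,0,0,0,-6]]]'

```text
clock: 4.15
eef_pos: [645.0, 67.9, 219.1]
eef_rot: [-0.606, 1.562, -0.108]
wrist_force: [3.7, 0.0, -2.5]
finger_gap: 0.2
```

```bash
python3 -c "
from plan import *
p,j,t=pose(24)
b=np.degrees(np.arctan2(*(p[:2]-C)[::-1]))
arc(b-18.9,6,10,24,218)"
```

```text
t 4.15 p [645.   67.9 219.1] r 72.5 bear -39.5 jaw 28.6 tiltfix [0.1 0.5] j6 -26.0 F [ 3.7  0.  -2.5] gap 0.2 phi if touching -58.4
t 4.15 p [645.   67.9 219.1] r 72.5 bear -39.5 jaw 28.6 tiltfix [0.1 0.5] j6 -26.0 F [ 3.7  0.  -2.5] gap 0.2 phi if touching -58.4
[np.float64(-4.0), np.float64(-7.0), np.float64(-1.0)] -2.9
[np.float64(-6.0), np.float64(-5.0), np.float64(0.0)] -6.0
[np.float64(-6.0), np.float64(-5.0), np.float64(0.0)] -6.0
[np.float64(-7.0), np.float64(-4.0), np.float64(0.0)] -6.0
[np.float64(-7.0), np.float64(-3.0), np.float64(0.0)] -6.0
[np.float64(-7.0), np.float64(-2.0), np.float64(0.0)] -6.0
[np.float64(-8.0), np.float64(-2.0), np.float64(0.0)] -6.0
[np.float64(-8.0), np.float64(-1.0), np.float64(0.0)] -6.0
[np.float64(-8.0), np.float64(0.0), np.float64(0.0)] -6.0
[np.float64(-8.0), np.float64(1.0), np.float64(0.0)] -6.0
```

Call:
jog_arm --moves '[[[-4,-7,0,0,0,-3],[-6,-5,0,0,0,-6],[-6,-5,0,0,0,-6],[-7,-4,0,0,0,-6],[-7,-3,0,0,0,-6]]]'

```text
clock: 4.65
eef_pos: [615.2, 45.0, 219.6]
eef_rot: [-0.424, 1.556, -0.397]
wrist_force: [4.4, -0.3, -2.8]
finger_gap: 0.6
```

Call:
jog_arm --moves '[[[-7,-2,0,0,0,-6],[-8,-2,0,0,0,-6],[-8,-1,0,0,0,-6],[-8,0,0,0,0,-6],[-8,1,0,0,0,-6]]]'

```text
clock: 5.15
eef_pos: [576.1, 41.2, 219.9]
eef_rot: [-0.298, 1.55, -0.798]
wrist_force: [2.9, -1.9, -2.9]
finger_gap: 0.2
```

```bash
cat >> plan.py <<'E'
def go(n=10):
    p,j,t=pose(24); arc(np.degrees(np.arctan2(*(p[:2]-C)[::-1]))-18.9,6,n,24,218)
def handle():
    for n in('side','top'):
        a,d=manip.camera(n); W=cloud(n,d)
        r=np.hypot(W[...,0]-C[0],W[...,1]-C[1]); m=(d>0)&(W[...,2]>222)&(W[...,2]<241)&(r>45)&(r<90)
        hsv=cv2.cvtColor(a,cv2.COLOR_BGR2HSV); m&=(hsv[...,1]>100)&(hsv[...,0]<18); h=W[m]
        if len(h): h=h.mean(0); print(n,m.sum(),h.round(1),np.degrees(np.arctan2(*(h[:2]-C)[::-1])).round(1))
E
python3 -c "
from plan import *
handle();go()"
```

```text
side 55 [554.4  49.5 232.2] -118.2
t 5.25 p [575.7  41.5 220.2] r 73.7 bear -100.4 jaw -28.5 tiltfix [0.8 0.8] j6 30.0 F [-1.  -0.3  0.1] gap 0.4 phi if touching -119.3
t 5.25 p [575.7  41.5 220.2] r 73.7 bear -100.4 jaw -28.5 tiltfix [0.8 0.8] j6 30.0 F [-1.  -0.3  0.1] gap 0.4 phi if touching -119.3
[np.float64(-8.0), np.float64(2.0), np.float64(-2.0)] -6.8
[np.float64(-7.0), np.float64(3.0), np.float64(0.0)] -6.0
[np.float64(-7.0), np.float64(3.0), np.float64(0.0)] -6.0
[np.float64(-7.0), np.float64(4.0), np.float64(0.0)] -6.0
[np.float64(-6.0), np.float64(5.0), np.float64(0.0)] -6.0
[np.float64(-6.0), np.float64(5.0), np.float64(0.0)] -6.0
[np.float64(-5.0), np.float64(6.0), np.float64(0.0)] -6.0
[np.float64(-4.0), np.float64(6.0), np.float64(0.0)] -6.0
[np.float64(-4.0), np.float64(7.0), np.float64(0.0)] -6.0
[np.float64(-3.0), np.float64(7.0), np.float64(0.0)] -6.0
```

Call:
jog_arm --moves '[[[-8,2,-1,1,1,-7],[-7,3,-1,0,0,-6],[-7,3,0,0,0,-6],[-7,4,0,0,0,-6],[-6,5,0,0,0,-6]]]'

```text
clock: 5.75
eef_pos: [542.4, 57.1, 219.5]
eef_rot: [0.24, 1.569, -0.788]
wrist_force: [-0.4, -5.0, -1.2]
finger_gap: 0.3
```

Call:
jog_arm --moves '[[[-6,5,0,0,0,-6],[-5,6,0,0,0,-6],[-4,6,0,0,0,-6],[-4,7,0,0,0,-6],[-3,7,0,0,0,-6]]]'

```text
clock: 6.25
eef_pos: [519.7, 86.8, 219.5]
eef_rot: [-0.462, 1.563, -2.006]
wrist_force: [-2.7, -4.7, -0.4]
finger_gap: 0.8
```

```bash
python3 -c "
from plan import *
handle();go(5)"
```

```text
side 19 [513.9 108.8 232. ] -176.0
t 6.35 p [519.9  87.5 219.7] r 74.0 bear -159.0 jaw -88.4 tiltfix [ 0.3 -0.1] j6 94.0 F [-0.3 -0.3  0.9] gap 0.2 phi if touching -178.0
t 6.35 p [519.9  87.5 219.7] r 74.0 bear -159.0 jaw -88.4 tiltfix [ 0.3 -0.1] j6 94.0 F [-0.3 -0.3  0.9] gap 0.2 phi if touching -178.0
[np.float64(-2.0), np.float64(7.0), np.float64(-2.0)] -5.6
[np.float64(-2.0), np.float64(8.0), np.float64(0.0)] -6.0
[np.float64(-1.0), np.float64(8.0), np.float64(0.0)] -6.0
[np.float64(0.0), np.float64(8.0), np.float64(0.0)] -6.0
[np.float64(1.0), np.float64(8.0), np.float64(0.0)] -6.0
```

Call:
jog_arm --moves '[[[-2,7,-1,0,0,-6],[-2,8,0,0,0,-6],[-1,8,0,0,0,-6],[0,8,0,0,0,-6],[1,8,0,0,0,-6]]]'

```text
clock: 6.85
eef_pos: [516.1, 125.1, 219.1]
eef_rot: [-0.398, 1.56, -2.446]
wrist_force: [-5.2, -2.0, 1.1]
finger_gap: 0.6
```

```bash
python3 -c "
from plan import *
handle();go(2)"
```

```text
t 6.95 p [516.6 125.7 219.2] r 73.3 bear 170.8 jaw -117.2 tiltfix [ 0.4 -0.4] j6 127.0 F [ 0.9 -0.5  0.2] gap 0.3 phi if touching 151.9
t 6.95 p [516.6 125.7 219.2] r 73.3 bear 170.8 jaw -117.2 tiltfix [ 0.4 -0.4] j6 127.0 F [ 0.9 -0.5  0.2] gap 0.3 phi if touching 151.9
[np.float64(1.0), np.float64(8.0), np.float64(-1.0)] -6.9
[np.float64(2.0), np.float64(7.0), np.float64(0.0)] -6.0
```

Call:
jog_arm --moves '[[[-5,-9,0,0,0,0],[-5,-9,0,0,0,0],[0,0,30,0,0,0],[0,0,30,0,0,0],[0,0,0,0,0,8.5]]]'

```text
clock: 7.45
eef_pos: [505.1, 102.7, 281.0]
eef_rot: [-0.31, 1.561, -2.186]
wrist_force: [0.8, 1.1, -0.7]
finger_gap: 0.3
```

Call:
jog_arm --moves '[[[0,0,0,0,0,8.5],[0,0,0,0,0,8.5],[0,0,0,0,0,8.5],[0,0,0,0,0,8.5],[0,0,0,0,0,8.5]]]'

```text
clock: 7.95
eef_pos: [504.1, 97.2, 283.0]
eef_rot: [0.128, 1.561, -0.992]
wrist_force: [-0.3, -0.2, -0.5]
finger_gap: 0.3
```

Call:
jog_arm --moves '[[[0,0,0,0,0,8.5],[0,0,0,0,0,8.5],[0,0,0,0,0,8.5],[0,0,0,0,0,8.5],[0,0,0,0,0,8.5]]]'

```text
clock: 8.45
eef_pos: [502.7, 91.7, 283.8]
eef_rot: [0.217, 1.559, -0.153]
wrist_force: [-0.7, -0.3, -0.2]
finger_gap: 0.3
```

Call:
jog_arm --moves '[[[0,0,0,0,0,8.5],[0,0,0,0,0,8.5],[0,0,0,0,0,8.5],[0,0,0,0,0,8.5],[0,0,0,0,0,8.5]]]'

```text
clock: 8.95
eef_pos: [501.3, 86.2, 284.6]
eef_rot: [0.148, 1.557, 0.527]
wrist_force: [-0.2, 0.1, 0.7]
finger_gap: 0.4
```

```bash
python3 -c "
from plan import *
handle();pose()
a,d=manip.camera('side');cv2.imwrite('pics/c3.png',cv2.resize(a[100:280,200:400],(500,450),interpolation=3))"
```

```text
side 34 [521.4 144.8 231.1] 155.5
t 9.05 p [501.4  86.3 284.7] r 91.9 bear -162.4 jaw 21.5 tiltfix [-0.4  0.7] j6 -16.0 F [ 0.4 -1.  -0.2] gap 0.5 phi if touching -181.4
```

View pics/c3.png

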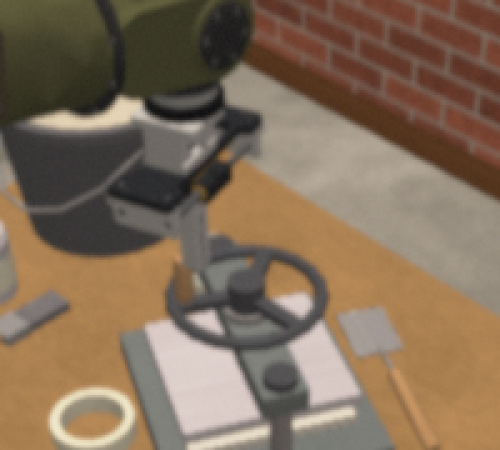

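The handle is at (183,280) in the crop, bearing about 152°, and the raised fingers are clear of it. I'll finish the wrist re-turn, lower and go on.

Call:
jog_arm --moves '[[[1,5,0,0,1,8.5],[2,6,0,0,0,8.5],[2,6,0,0,0,8.5],[2,6,0,0,0,8.5],[1,5,0,0,0,6.5]]]'

```text
clock: 9.6
eef_pos: [509.1, 112.6, 285.1]
eef_rot: [1.751, 1.562, 2.83]
wrist_force: [0.3, 0.6, -0.7]
finger_gap: 0.6
```

```bash
python3 -c "
from plan import *
arc(152,0,1,34)"
```

```text
t 9.6 p [509.1 112.6 285.1] r 79.9 bear -179.0 jaw 61.8 tiltfix [-0.2 -0.5] j6 -54.0 F [ 0.3  0.6 -0.7] gap 0.6 phi if touching -204.9
[np.float64(2.0), np.float64(4.0), np.float64(-70.0)] 0.2
```

Call:
jog_arm --moves '[[[0,0,-25,0,0,0],[0,0,-25,0,0,0],[0,0,-15,0,0,0],[1,3,0,0,0,0],[0,0,0,0,0,0]]]'

```text
clock: 10.1
eef_pos: [510.1, 114.7, 219.3]
eef_rot: [1.608, 1.564, 2.676]
wrist_force: [0.4, 0.8, -0.9]
finger_gap: 0.4
```

```bash
python3 -c "
from plan import *
arc(152,0,1,27);handle()"
```

```text
t 10.1 p [510.1 114.7 219.3] r 78.9 bear 179.5 jaw 61.2 tiltfix [-0.2 -0.3] j6 -53.0 F [ 0.4  0.8 -0.9] gap 0.4 phi if touching 158.4
[np.float64(4.0), np.float64(8.0), np.float64(-4.0)] 0.8
```

Call:
jog_arm --moves '[[[2,4,0,0,0,0],[2,4,0,0,0,0],[1,3,0,0,0,0],[2,7,0,0,0,-6],[2,7,0,0,0,-6]]]'

```text
clock: 10.7
eef_pos: [519.6, 140.4, 221.6]
eef_rot: [1.637, 1.566, 2.49]
wrist_force: [-2.4, -2.8, 0.1]
finger_gap: 0.5
```

```bash
python3 -c "
from plan import *
handle();go()"
```

```text
t 10.8 p [520.  140.9 221.7] r 74.0 bear 158.7 jaw 49.0 tiltfix [-0.2 -0.1] j6 -38.0 F [ 0.6 -0.3 -0.6] gap 0.5 phi if touching 139.8
t 10.8 p [520.  140.9 221.7] r 74.0 bear 158.7 jaw 49.0 tiltfix [-0.2 -0.1] j6 -38.0 F [ 0.6 -0.3 -0.6] gap 0.5 phi if touching 139.8
[np.float64(3.0), np.float64(7.0), np.float64(-4.0)] -5.2
[np.float64(4.0), np.float64(7.0), np.float64(0.0)] -6.0
[np.float64(5.0), np.float64(6.0), np.float64(0.0)] -6.0
[np.float64(5.0), np.float64(6.0), np.float64(0.0)] -6.0
[np.float64(6.0), np.float64(5.0), np.float64(0.0)] -6.0
[np.float64(6.0), np.float64(5.0), np.float64(0.0)] -6.0
[np.float64(7.0), np.float64(4.0), np.float64(0.0)] -6.0
[np.float64(7.0), np.float64(3.0), np.float64(0.0)] -6.0
[np.float64(7.0), np.float64(2.0), np.float64(0.0)] -6.0
[np.float64(8.0), np.float64(2.0), np.float64(0.0)] -6.0
```

Call:
jog_arm --moves '[[[3,7,-1,0,0,-5],[4,7,-1,0,0,-6],[5,6,-1,0,0,-6],[5,6,0,0,0,-6],[6,5,-1,0,0,-6]]]'

```text
clock: 11.3
eef_pos: [542.9, 171.7, 219.2]
eef_rot: [1.638, 1.568, 1.988]
wrist_force: [-3.9, -0.6, 2.7]
finger_gap: 0.7
```

Call:
jog_arm --moves '[[[6,5,0,0,0,-6],[7,4,-1,0,0,-6],[7,3,0,0,0,-6],[7,2,-1,0,0,-6],[8,2,0,0,0,-6]]]'

```text
clock: 11.8
eef_pos: [578.0, 188.1, 217.9]
eef_rot: [2.347, 1.567, 2.17]
wrist_force: [-4.0, -1.6, 0.5]
finger_gap: 0.6
```

```bash
python3 -c "
from plan import *
handle();go()
a,d=manip.camera('side');cv2.imwrite('pics/c4.png',cv2.resize(a[100:280,200:400],(500,450),interpolation=3))"
```

```text
side 36 [602.2 179.7 232.5] 78.6
t 11.9 p [578.5 188.1 217.7] r 74.8 bear 98.0 jaw -10.0 tiltfix [-0.2 -0.1] j6 24.0 F [ 0.5  0.7 -0.8] gap 0.4 phi if touching 79.1
t 11.9 p [578.5 188.1 217.7] r 74.8 bear 98.0 jaw -10.0 tiltfix [-0.2 -0.1] j6 24.0 F [ 0.5  0.7 -0.8] gap 0.4 phi if touching 79.1
[np.float64(8.0), np.float64(-0.0), np.float64(0.0)] -6.8
[np.float64(8.0), np.float64(-0.0), np.float64(0.0)] -6.0
[np.float64(8.0), np.float64(-1.0), np.float64(0.0)] -6.0
[np.float64(8.0), np.float64(-2.0), np.float64(0.0)] -6.0
[np.float64(7.0), np.float64(-3.0), np.float64(0.0)] -6.0
[np.float64(7.0), np.float64(-3.0), np.float64(0.0)] -6.0
[np.float64(7.0), np.float64(-4.0), np.float64(0.0)] -6.0
[np.float64(6.0), np.float64(-5.0), np.float64(0.0)] -6.0
[np.float64(6.0), np.float64(-5.0), np.float64(0.0)] -6.0
[np.float64(5.0), np.float64(-6.0), np.float64(0.0)] -6.0
```

View pics/c4.png

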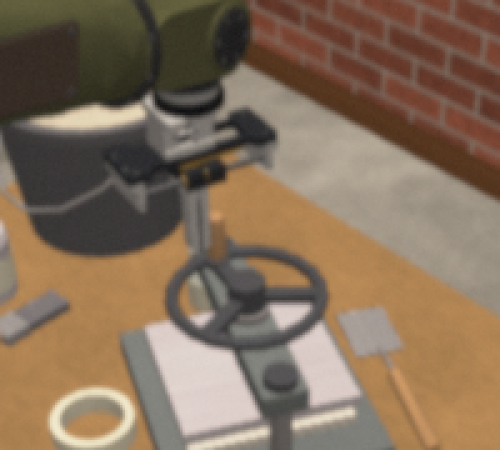

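The handle is at (217,235) in the crop, about 79°, still pushed from behind. About 52° remain.

Call:
jog_arm --moves '[[[8,0,0,0,0,-7],[8,0,0,0,0,-6],[8,-1,0,0,0,-6],[8,-2,0,0,0,-6],[7,-3,0,0,0,-6]]]'

```text
clock: 12.45
eef_pos: [615.0, 183.4, 217.9]
eef_rot: [2.576, 1.563, 1.874]
wrist_force: [-0.8, 5.3, -0.1]
finger_gap: 0.3
```

```bash
cat >> plan.py <<'E'
def cmp():
    m0=None; out=[]
    for a in (cv2.imread('pics/side0.png'),manip.camera('side')[0]):
        h=cv2.cvtColor(a,cv2.COLOR_BGR2HSV); m=(h[...,1]>100)&(h[...,0]<18)&(h[...,2]>60)
        m[:,:265]=0;m[:,345:]=0;m[:178]=0;m[214:]=0
        c,l,s,ce=cv2.connectedComponentsWithStats(m.astype(np.uint8))
        for i in range(1,c):
            if s[i,4]>25: print(s[i],ce[i].round(2))
        print('-')
E
python3 -c "
from plan import *
handle();go(5);cmp()"
```

```text
side 53 [633.4 166.1 232.8] 49.6
t 12.55 p [615.4 182.6 217.8] r 73.5 bear 69.0 jaw -40.2 tiltfix [-0.4 -0.1] j6 53.0 F [-0.7  0.8  0.6] gap 0.8 phi if touching 50.0
t 12.55 p [615.4 182.6 217.8] r 73.5 bear 69.0 jaw -40.2 tiltfix [-0.4 -0.1] j6 53.0 F [-0.7  0.8  0.6] gap 0.8 phi if touching 50.0
[np.float64(7.0), np.float64(-3.0), np.float64(0.0)] -5.8
[np.float64(7.0), np.float64(-4.0), np.float64(0.0)] -6.0
[np.float64(6.0), np.float64(-5.0), np.float64(0.0)] -6.0
[np.float64(6.0), np.float64(-5.0), np.float64(0.0)] -6.0
[np.float64(5.0), np.float64(-6.0), np.float64(0.0)] -6.0
[ 265  178   80   36 1691] [307.6  192.65]
[306 205  19   9 110] [314.55 210.05]
-
[265 178  21  36 359] [274.01 192.77]
[ 295  178   50   36 1157] [320.45 193.54]
[303 203  22  11 158] [312.01 208.85]
-
```

Call:
jog_arm --moves '[[[7,-3,0,0,0,-6],[7,-4,0,0,0,-6],[6,-5,0,0,0,-6],[0,0,0,0,0,0]]]'

```text
clock: 13.0
eef_pos: [633.2, 171.7, 218.0]
eef_rot: [2.753, 1.563, 1.755]
wrist_force: [-0.4, -0.4, -0.5]
finger_gap: 0.2
```

```bash
cat >> plan.py <<'E'
def hm(a,d,lo=190):
    W=cloud('side',d); r=np.hypot(W[...,0]-C[0],W[...,1]-C[1]); m=(d>0)&(W[...,2]>lo)&(W[...,2]<241)&(r>45)&(r<90)
    h=cv2.cvtColor(a,cv2.COLOR_BGR2HSV); m&=(h[...,1]>100)&(h[...,0]<18); v,u=np.nonzero(m); w=W[m].mean(0)
    print('side',m.sum(),'px',u.mean().round(2),v.mean().round(2),'w',w.round(1),'bear',np.degrees(np.arctan2(*(w[:2]-C)[::-1])).round(2))
def ref():
    for lo in(190,222):
        hm(cv2.imread('pics/side0.png'),np.load('side0.npy'),lo); hm(*manip.camera('side'),lo)
E
python3 -c "
from plan import *
ref();go(3)"
```

```text
side 122 px 307.37 191.74 w [649.2 143.5 218.2] bear 26.12
side 113 px 305.84 191.87 w [646.5 147.  217.2] bear 29.9
side 53 px 307.26 187.25 w [649.9 144.5 232.7] bear 26.62
side 52 px 305.81 187.13 w [647.4 147.9 232.5] bear 30.14
t 13.1 p [632.9 172.1 218.1] r 72.8 bear 52.9 jaw -57.0 tiltfix [-0.4 -0.1] j6 69.0 F [-0.3  0.   0.2] gap 0.7 phi if touching 34.0
t 13.1 p [632.9 172.1 218.1] r 72.8 bear 52.9 jaw -57.0 tiltfix [-0.4 -0.1] j6 69.0 F [-0.3  0.   0.2] gap 0.7 phi if touching 34.0
[np.float64(7.0), np.float64(-4.0), np.float64(-0.0)] -5.0
[np.float64(5.0), np.float64(-6.0), np.float64(0.0)] -6.0
[np.float64(5.0), np.float64(-6.0), np.float64(0.0)] -6.0
```

Call:
jog_arm --moves '[[[1,-2,0,0,0,-2],[1,-2,0,0,0,-2],[0,0,0,0,0,0]]]'

```text
clock: 13.4
eef_pos: [634.3, 168.8, 218.5]
eef_rot: [2.677, 1.562, 1.615]
wrist_force: [-0.5, 0.3, -0.6]
finger_gap: 0.5
```

```bash
python3 -c "
from plan import *
ref();pose()"
```

```text
side 122 px 307.37 191.74 w [649.2 143.5 218.2] bear 26.12
side 121 px 306.74 191.88 w [648.2 145.2 217.3] bear 27.78
side 53 px 307.26 187.25 w [649.9 144.5 232.7] bear 26.62
side 48 px 306.71 187.1 w [649.1 145.9 232.8] bear 28.01
t 13.5 p [634.3 168.7 218.5] r 71.0 bear 50.4 jaw -60.8 tiltfix [-0.5 -0. ] j6 72.0 F [-0.3 -0.4  0.8] gap 0.1 phi if touching 31.4
```

Call:
jog_arm --moves '[[[0.5,-1,0,0,0,0],[0.5,-1,0,0,0,0],[0,0,0,0,0,0]]]'

```text
clock: 13.8
eef_pos: [635.3, 167.2, 218.6]
eef_rot: [2.665, 1.562, 1.607]
wrist_force: [0.5, 1.2, -0.9]
finger_gap: 0.5
```

```bash
python3 -c "
from plan import *
ref();pose()"
```

```text
side 122 px 307.37 191.74 w [649.2 143.5 218.2] bear 26.12
side 111 px 307.08 191.82 w [648.3 143.8 218.1] bear 26.66
side 53 px 307.26 187.25 w [649.9 144.5 232.7] bear 26.62
side 51 px 307.08 187.1 w [649.6 144.9 233.1] bear 27.06
t 13.9 p [635.3 167.2 218.6] r 70.5 bear 49.0 jaw -60.7 tiltfix [-0.5 -0. ] j6 72.0 F [ 0.1  1.9 -0.6] gap 0.4 phi if touching 30.0
```

Within about 0.5°. Now I back off and check without the arm in view.

Call:
jog_arm --moves '[[[-5,10,0,0,0,0],[-10,20,0,0,0,0],[-5,10,30,0,0,0],[-10,20,40,0,0,0],[-20,40,20,0,0,0]]]'

```text
clock: 14.4
eef_pos: [582.9, 266.5, 307.2]
eef_rot: [-2.589, 1.562, 2.629]
wrist_force: [0.6, 0.8, 0.3]
finger_gap: 0.9
```

Call:
jog_arm --moves '[[[-36,27,10,0,0,0],[-36,27,0,0,0,0],[-36,27,0,0,0,0],[-36,27,0,0,0,0],[-36,27,0,0,0,0]]]'

```text
clock: 14.9
eef_pos: [395.1, 407.7, 320.8]
eef_rot: [2.999, 1.565, 1.932]
wrist_force: [0.5, 0.1, -0.2]
finger_gap: 0.6
```

Call:
jog_arm --moves '[[[-36,27,0,0,0,0],[-36,27,0,0,0,0],[-36,27,0,0,0,0],[0,0,0,0,0,0],[0,0,0,0,0,0]]]'

```text
clock: 15.4
eef_pos: [275.3, 493.9, 321.7]
eef_rot: [2.706, 1.566, 1.645]
wrist_force: [0.0, -0.3, -0.1]
finger_gap: 0.1
```

```bash
python3 - <<'E'
from plan import *
ref();pose()
b,d=manip.camera('top'); a,_=manip.camera('side')
for D in(np.load('top0.npy'),d):
    W=cloud('top',D); z=W[...,2]; m=(z>233)&(z<244)&(np.hypot(W[...,0]-C[0],W[...,1]-C[1])<100)
    h=W[m].mean(0); print('top',m.sum(),h.round(1),np.degrees(np.arctan2(*(h[:2]-[589.9,115.7])[::-1])))
A=[cv2.imread('pics/top0.png'),b]; B=[cv2.imread('pics/side0.png'),a]
T=np.hstack([cv2.resize(x[165:315,120:380],(400,231),interpolation=3) for x in A]); S=np.hstack([cv2.resize(x[170:310,170:400],(400,243),interpolation=3) for x in B])
cv2.imwrite('pics/fin.png',np.vstack([T,S]))
E
```

```text
side 122 px 307.37 191.74 w [649.2 143.5 218.2] bear 26.12
side 114 px 306.96 191.5 w [648.  143.9 219.3] bear 26.89
side 53 px 307.26 187.25 w [649.9 144.5 232.7] bear 26.62
side 49 px 306.92 187.33 w [648.9 144.9 232.7] bear 27.26
t 15.5 p [276.3 493.4 321.7] r 491.7 bear 129.5 jaw -60.9 tiltfix [-0.3 -0. ] j6 118.0 F [ 0.4  0.1 -0. ] gap 0.2 phi if touching 110.6
top 28 [652.  145.9 237.6] 25.949315541873062
top 27 [650.7 148.3 237.4] 28.172618419815755
```

View pics/fin.png

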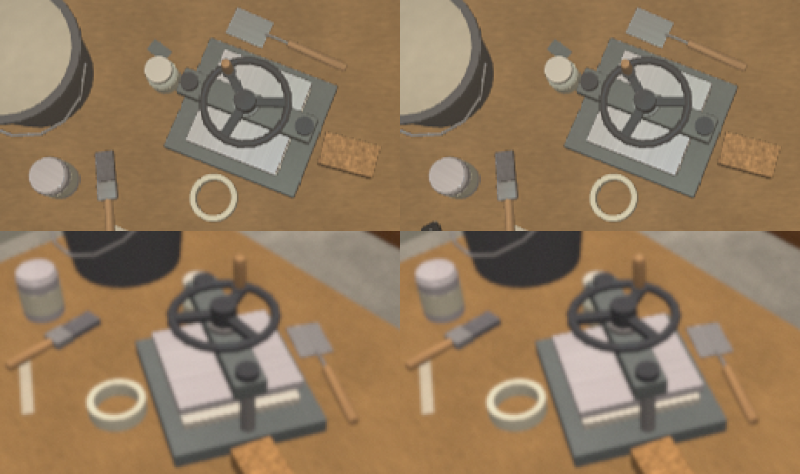

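Everything looks alike before (left) and after (right): the handle is at (227,68) versus (626,68). The side camera puts it 0.7° short and the top 2°. I'll settle this by registering the whole wheel.

```bash
python3 - <<'E'
from plan import *
for n,c in(('top',[589.9,115.7]),('side',[588.2,112.8])):
    K,R,t=P(n); rv=cv2.Rodrigues(R)[0]
    th=np.radians(np.arange(0,360,.25)); r=np.arange(26,74,1.)
    T,Rr=np.meshgrid(th,r,indexing='ij')
    X=np.stack([c[0]+Rr*np.cos(T),c[1]+Rr*np.sin(T),np.full_like(T,177)],-1).reshape(-1,3)
    uv=cv2.projectPoints(X,rv,t,K,None)[0].reshape(*T.shape,2).astype(np.float32)
    f=lambda im:cv2.remap(cv2.cvtColor(im,cv2.COLOR_BGR2GRAY).astype(np.float32),uv[...,0],uv[...,1],cv2.INTER_CUBIC)
    ref=f(cv2.imread(f'pics/{n}0.png')); ims=[manip.camera(n)[0] for _ in range(3)]
    cur=f(np.mean(ims,0).astype(np.uint8))
    # use rows around spokes only; find shift that best matches
    dark=ref<75
    for lo,hi in((27,147),(147,267),(267,387)):
        idx=(np.arange((lo-25)*4,(lo+25)*4))%1440
        S=np.arange(-24,25); e=[np.mean((ref[idx]-cur[(idx+s)%1440])**2) for s in S]
        k=int(np.argmin(e)); print(n,lo,'shift deg',S[k]/4, np.round(np.min(e),1), 'at0',np.round(e[24],1))
E
```

```text
top 27 shift deg 1.0 51.6 at0 100.7
top 147 shift deg 1.0 21.8 at0 84.0
top 267 shift deg 1.0 13.3 at0 42.3
side 27 shift deg 1.0 4.5 at0 12.5
side 147 shift deg 3.75 75.7 at0 179.3
side 267 shift deg 1.0 17.9 at0 42.3
```

```bash
python3 -c "
from h import *
print(manip.sign_off())"
```

```text
the job is handed in; nothing more can be done
None
```

The hand wheel has been pushed clockwise through one full turn, to within about 1° of where its handle started. I handed the job in at about 15.8 s of the 58 s allowed.

- **How it was done:** I pushed the handle from behind with the shut fingertips for about 235°. I then backed off, lifted clear, turned the wrist back 180° and pushed the rest, and finally moved well away. The handle was never gripped. The wrist forces I read stayed around 6 N or less, and the vertical part was under 3 N.
- **Final angle:** The checks did not quite agree.
  - Five of the six wheel-spoke comparisons with the starting pictures put the wheel 1.0° short.
  - The sixth, a poor match in the side view, gave 3.75°.
  - The handle's own position gave 0.7° short from the side camera and 2.2° short from the top camera.
  - I left this small shortfall as it was and did not push again.
- **Handle and surroundings:** The handle's top is still at 237 to 238 mm, so it was not pulled up. The bystanders in the final crops look unmoved. The beaker was outside the crops, far from where the arm worked.

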